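Seat the well plate and hold the reader's sprung shutter half open

TASK

Leaving the shutter shut for now, push the well plate along its lane and under the reader's bridge until it sits fully home against the end stop. Then slide the spring-loaded dark steel shutter on top of the bridge open to half its travel with the gripper and keep holding it there: the program finishes while the gripper still holds it against its spring. Never let the shutter open past three quarters of its travel, and do not disturb the bottle, the tube rack or the tip box.

Things in the scene. Friction and masses are not known exactly. Their poses are not given: they have to be found in the camera images.
- reader: Low plate reader fixed to the bench, 440 (own x) x 130 (own y) mm, x -190 to +250. Origin: on the bench under the lane's middle line; own x runs along the lane to the bridge. Deck (lane floor) 15 mm above the bench, open at the -x end. Lane 89 mm wide about y = 0, its walls 27 mm above the bench. The white bridge covers it from x +30 to +190: roof underside 37, top 43 mm above the bench.
- stop (a point): Middle of the end stop's face under the bridge, 8 mm above the deck, at reader x = +140 mm, y = 0. Hidden under the roof.
- half_mark (a point): Point on the bridge roof's top, at reader x = +125 mm, y = 0: the tab's middle belongs over it at half travel. Short black ticks on both roof edges mark the tab's middle when shut (x +95), half open (the longer tick, x +125) and fully open (x +155). Grey shutter rails run along the roof at y +-34 to +-43 mm, top 53 mm above the bench.
- plate: Loose pale grey multi-well plate, 127 (own x) x 85 (own y) x 16 mm, about 100 g, lying in the lane before the bridge, own x along the reader's x. Origin: centre of its underside. Fully home, its leading edge touches the end stop: its origin is at reader x = +76.5 mm and its trailing edge at x = +13, 17 mm outside the bridge.
- shutter (a joint): Opening of the dark steel shutter in m: 0 shut (where its spring keeps it), 0.060 fully open, half travel 0.030; it slides towards the reader's +x. Spring force 3 N when shut, rising 0.2 N per mm: 9 N at half, 15 N fully open; let go, it springs shut. It covers a window in the roof, x +50 to +110, 50 mm wide.
- tab_top (a point): Centre of the top of the shutter's upright tab, 78 mm above the bench; moves with the shutter; reader x = +95 mm, y = 0 when shut. Tab 12 mm thick along the slide, 36 mm wide across, 30 mm tall over the flat 70 x 68 mm shutter plate, whose top is 48 mm above the bench. Push it on its -x face or pinch it.
- bottle: Bystander: amber bottle, 60 mm across, 120 mm tall, standing on the bench beside the bridge on the reader's -y side. Origin: centre of its underside.
- rack: Bystander: grey tube rack with ten capped tubes, 150 x 60 mm, 59 mm tall, on the bench beside the lane on the reader's -y side. Origin: centre of its underside.
- tipbox: Bystander: grey box with white lid, 119 x 84 mm, 58 mm tall, on the bench beyond the open (-x) end of the reader, in line with the lane. Origin: centre of its underside.
Things that resemble listed ones, but are neither listed nor needed, are in the scene too. Leave any blue look-alike of the plate alone.

How it is judged:
On the way, in this order (a step that is already met when the one before it is completed fails the run):
1. the plate is fully home against the end stop, the shutter still shut (x of plate in the frame of reader above 0.0725 m and angle between plate's own z axis and vertical below 0.05 rad and value of joint shutter below 0.01 m), for 0.2 s.
2. the gripper holds the shutter at half travel (x of plate in the frame of reader above 0.0725 m and value of joint shutter between 0.025 and 0.035 m and contact force between the fingers and shutter above 2 N), for 0.5 s.
At the end, for the whole second after the job is handed in: The plate lies flat in the lane within 4 mm of its home position against the end stop; the shutter is still, 25 to 35 mm open (half travel 30 mm, within 5 mm), held there by the fingers with at least 2 N (all of step 2 and angle between plate's own z axis and vertical below 0.05 rad and velocity of joint shutter between -0.01 and 0.01 m/s); the arm keeps its last pose, push and grip.
It fails at once if the shutter opened by more than 10 mm while the plate was not home (value of joint shutter above 0.01 m and not (x of plate in the frame of reader above 0.0725 m)).
It fails at once if the shutter opened past three quarters of its travel (45 mm) (value of joint shutter above 0.045 m).
It fails at once if the bottle was moved by more than 25 mm or tipped (distance of bottle from where it was at the start of the episode above 0.025 m or angle between bottle's own z axis and vertical above 0.3 rad).
It fails at once if the tube rack was moved by more than 25 mm or tipped (distance of rack from where it was at the start of the episode above 0.025 m or angle between rack's own z axis and vertical above 0.3 rad).
It fails at once if the tip box was moved by more than 25 mm or tipped (distance of tipbox from where it was at the start of the episode above 0.025 m or angle between tipbox's own z axis and vertical above 0.3 rad).
It also fails if it takes over 45 s, if anything falls off the work surface, if the arm or the gripper's body presses on something with over 40 N, if the wrist force passes 120 N, or if a joint passes its speed limit or range.

ROBOT

A 6-joint arm with a two-finger parallel gripper is mounted at the origin on the work surface. World frame = base frame: x ahead of the robot, y to its left, z up, the work surface at z = 0. Lengths are in m, angles in rad, forces in N, time in s.
With the tool pointing down it reaches from about 0.375 to 0.975 m from the base axis. Payload 3.8 kg.
Tool frame: the origin (TCP) lies midway between the tips of the shut fingers; the grasp point (between the pads) lies 19 mm behind it; x points along the fingers, y is the direction in which the jaws open and shut, and the axes are right-handed (so a half turn about x gives the same grasp; the last joint's range is limited). The gripper opens to 88 mm and grips with 3 to 60 N. Pads are 18 mm wide; open, the fingers measure 123 mm over their backs; the gripper's body (75 mm by 187 mm) begins 45 mm behind the grasp point.
Start: joints at [-1.387, 0.264, 1.604, -0, 1.274, -0.037], TCP at [0.148, -0.659, 0.239] pointing down, gripper open.
Joint ranges: [-2.63, 2.63], [-0.94, 2.18], [0.31, 2.57], [-1.31, 4.45], [0, 2.66], [-2.55, 2.55]. Speed limits (rad/s): [2.57, 2.57, 3.14, 3.14, 3.14, 3.14].

INTERFACE

Orientations are given as a rotation vector (axis times angle).
In Python, from cell import manip, inverse_kinematics, cams, order gives the robot as it stands. Calls block until the motion is done:
- manip.move_pose(position, orientation): joint-space move of the TCP to a pose.
- manip.move_linear(position, rate=0.15, rot=None): straight line of the TCP; rot=None keeps the orientation; rate is the mean speed in m/s.
- manip.set_joints(angles): joint-space move.
- manip.set_gripper(opening, force=None): finger opening in m; force is the grip in N (None keeps the last); returns when the fingers have stopped.
- manip.dwell(seconds).
- inverse_kinematics(position, orientation): joint angles nearest the present ones, or None.
- manip.state(): the state.
- cams.capture(name): name is "scene" or "top" or "wrist"; returns a dict with "image" (420x560x3 uint8, blue, green, red), "z_map" (420x560 float32, m along the optical axis (not along the pixel's ray), 0 where there is no reading), "intrinsics" (3x3 intrinsics, pixels), "k1" (the pictures are not rectified: a ray, as slopes to the right and down, at radius r is drawn at 1 + k1 r^2 times it, then the intrinsics apply), "position" and "orientation" of the camera in the world; the wrist camera has in their place "T_tool_cam" (4x4, takes a point from camera to tool coordinates, whose origin is the TCP and whose axes are the tool frame's). Camera axes: x right, y down, z forward; pixel columns grow to the right and rows downward; lengths in m; the calibration is good to about 2 mm. A picture is of the moment at which its call begins: read the wrist's pose just before it.
A pose or a line that the arm cannot do raises manip.IKError and nothing moves.
- order.close_job(): hands the job in, once; it reports no verdict.
The state is a dict: "clock": time; "joint_pos": joint angles; "joint_velocities": joint speeds; "tau": joint torques, N m; "tool_pos": TCP position; "tcp_rot": TCP orientation; "contact_force": force on the tool from outside, world axes, zero at the start; "moment": the same for the moment, N m; "gripper_width": finger opening in m.
Only numpy, scipy, OpenCV 4.12 (cv2) and the standard library are available. Lean on these libraries where they do the work, as an engineer would, in place of code of your own. Each camera call takes 0.05 s, during which the arm holds its last target. There are 200 camera calls.

## Working session

There is one attempt and no reset: what is moved stays moved. The work goes in short steps, each a Python script; the robot and the scene stay as the last script left them, time stands still between calls to the robot, and variables do not carry over. Pictures are saved under pics/ and viewed, about 8 in all and at most 12, crops included, and the job is handed in when it is done.

```bash
mkdir -p pics; cat > h.py <<'E'
import numpy as np, cv2, pickle
from scipy.spatial.transform import Rotation as R
def rot(o):
    o=np.array(o,float)
    if o.shape==(3,3): return o
    return R.from_rotvec(o).as_matrix() if o.size==3 else R.from_quat(o).as_matrix()
def snap(cams,name,fn,manip=None):
    s=manip.state() if manip else None
    c=cams.capture(name)
    if 'T_tool_cam' in c:
        T=np.eye(4);T[:3,:3]=rot(s['tcp_rot']);T[:3,3]=s['tool_pos'];T=T@c['T_tool_cam']
        c['P'],c['Rm']=T[:3,3],T[:3,:3]
    else: c['P'],c['Rm']=np.array(c['position']),rot(c['orientation'])
    pickle.dump(c,open('pics/'+fn+'.pkl','wb')); cv2.imwrite('pics/'+fn+'.png',c['image']); return c
def load(fn): return pickle.load(open('pics/'+fn+'.pkl','rb'))
def ray(c,u,v):
    K=np.array(c['intrinsics']); d=np.array([c['k1'],0,0,0],float)
    p=cv2.undistortPoints(np.array([[[u,v]]],float),K,d)[0,0]
    return np.array([p[0],p[1],1.])
def at_z(c,u,v,z):
    d=c['Rm']@ray(c,u,v); return c['P']+d*(z-c['P'][2])/d[2]
def by_depth(c,u,v):
    return c['P']+c['Rm']@ray(c,u,v)*c['z_map'][int(round(v)),int(round(u))]
def proj(c,p):
    q=c['Rm'].T@(np.array(p)-c['P']);K=np.array(c['intrinsics'])
    return cv2.projectPoints(q[None],np.zeros(3),np.zeros(3),K,np.array([c['k1'],0,0,0],float))[0].ravel()
E
python3 - <<'E'
from cell import manip,cams
from h import *
a=snap(cams,'top','top0');b=snap(cams,'scene','scene0')
print(a['position'],a['orientation'],a['k1'],a['intrinsics'],manip.state())
print(b['position'])
E
```

```text
[ 0.31792041 -0.0153537   1.03396034] [-2.08499766  2.13745939 -0.18261638] -0.06510669666601124 [[472.20764344   0.         276.65071024]
 [  0.         472.20764344 216.59268712]
 [  0.           0.           1.        ]] {'clock': 0.1, 'joint_pos': array([-1.38695865e+00,  2.64651521e-01,  1.60519995e+00, -1.83695860e-05,
        1.27368794e+00, -3.68901719e-02]), 'joint_velocities': array([-1.22411827e-03, -1.94021846e-03, -3.72385574e-03, -2.30412865e-05,
       -6.30309650e-04, -1.26671023e-03]), 'tau': array([ 2.15781251e-04, -5.03618252e+01, -3.58072686e+01,  7.30659510e-02,
        2.33176374e-02, -6.05522860e-05]), 'tool_pos': array([ 0.14766973, -0.65801314,  0.23755046]), 'tcp_rot': array([ 2.10542178,  0.23539037, -2.10576162]), 'contact_force': array([ 0.60711132, -1.36545039, -1.08764546]), 'moment': array([-0.00958368,  0.00096691,  0.00698381]), 'gripper_width': 0.08799483090214337}
[0.98165458 0.34077588 1.00241378]
```

View pics/top0.png

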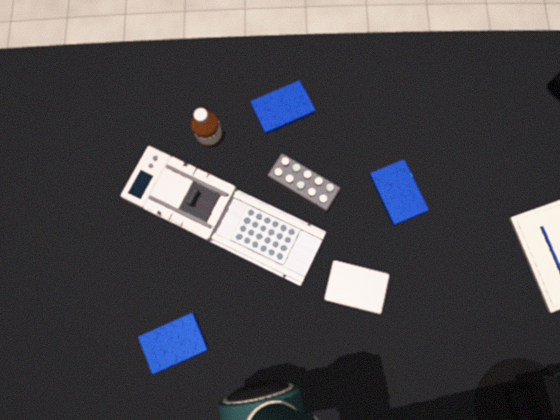

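View pics/scene0.png

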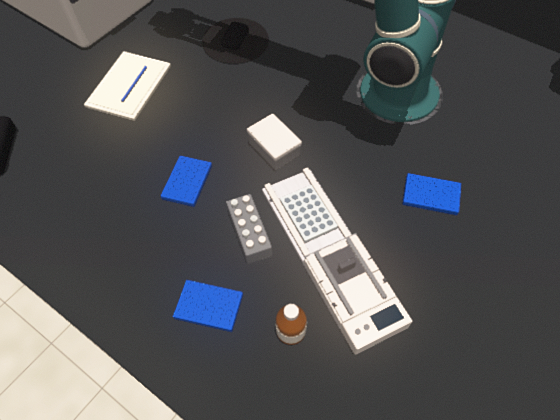

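The top view shows the reader running from (313,255) at the open end to (135,175). The shutter tab is near (195,197), the plate near (266,235), the tip box at (357,287), the rack at (304,182) and the bottle at (206,125). I'll enlarge it to read off points.

```bash
python3 - <<'E'
from h import *
c=load('top0')
im=c['image'][140:290,115:335]
im=cv2.resize(im,None,fx=3.6,fy=3.6,interpolation=cv2.INTER_CUBIC)
cv2.imwrite('pics/crop0.png',im);print(im.shape)
E
```

```text
(540, 792, 3)
```

View pics/crop0.png

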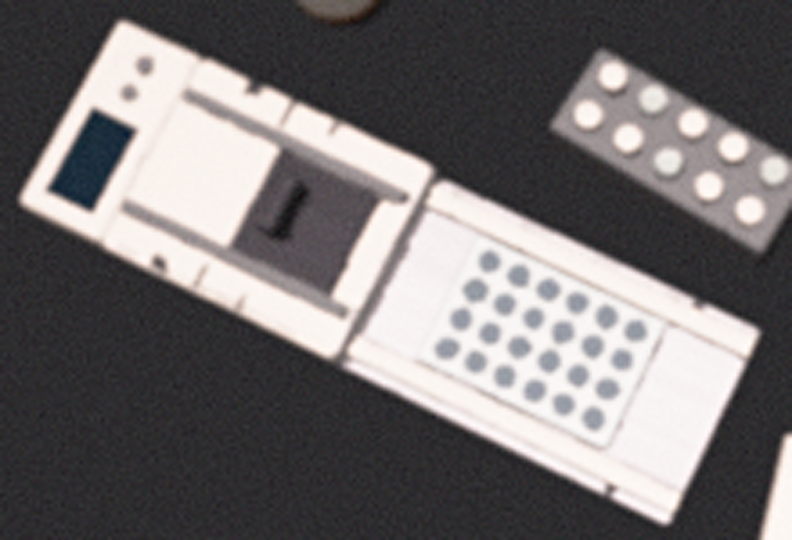

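```bash
python3 - <<'E'
from h import *
from scipy.optimize import least_squares
c=load('top0')
px=lambda q:(np.array(q)+.5)/3.6-.5+np.array([115,140])
pts=[((432,165),(30,-65,43)),((338,358),(30,65,43)),((760,330),(-190,-65,27)),((668,522),(-190,65,27)),((333,128),(95,-60,43)),((290,112),(125,-58,43)),((200,281),(125,58,43)),((240,303),(95,60,43))]
W=np.array([[*at_z(c,*px(q),p[2]/1000)] for q,p in pts]);P=np.array([p for _,p in pts])/1000
f=lambda s:(np.c_[np.cos(s[2])*P[:,0]-np.sin(s[2])*P[:,1]+s[0],np.sin(s[2])*P[:,0]+np.cos(s[2])*P[:,1]+s[1]]-W[:,:2]).ravel()
d=W[1]-W[3]; 
r=least_squares(f,[*W[:,:2].mean(0),np.arctan2(d[1],d[0])]);s=r.x
print(s,np.degrees(s[2]));print((r.fun.reshape(-1,2)*1000).round(1).tolist())
np.save('reader.npy',s)
ca,sa=np.cos(s[2]),np.sin(s[2])
def toR(w): d=w[:2]-s[:2];return (np.array([ca*d[0]+sa*d[1],-sa*d[0]+ca*d[1]])*1000).round(1)
for n,q,z in [('plate c',(470,240),.031),('plate c',(665,325),.031),('plate c',(608,445),.031),('plate',(420,360),.031),('tabtop',(302,185),.078),('tabtop',(270,235),.078)]: print(n,toR(at_z(c,*px(q),z)))
for n,q,z in [('tip',(330,262),.058),('tip',(388,272),.058),('tip',(382,313),.058),('tip',(326,299),.058),('rack',(280,155),.05),('rack',(340,187),.05),('rack',(327,209),.05),('rack',(268,175),.05),('bottle top',(201,114),.12)]:
  w=at_z(c,*q,z);print(n,toR(w),w.round(3))
for q in [(470,300),(655,430),(420,270),(180,150),(320,230),(290,210)]:
  u=px(q);w=by_depth(c,*u);print(q,toR(w),w.round(4))
E
```

```text
[0.51018811 0.0946519  1.09409446] 62.68699487965507
[[-0.8, -0.5], [-0.2, 2.7], [1.6, -1.4], [-1.2, -0.4], [-0.5, -0.7], [0.6, 0.5], [1.0, 0.6], [-0.5, -0.8]]
plate c [ -8.6 -36. ]
plate c [-137.1  -40.3]
plate c [-137.8   39.1]
plate [-14.7  42.5]
tabtop [ 86.2 -15.4]
tabtop [89.1 19.1]
tip [-224.3   -2.9] [ 0.41  -0.106  0.058]
tip [-340.5  -36.1] [ 0.386 -0.224  0.058]
tip [-362.9   45.3] [ 0.303 -0.207  0.058]
tip [-248.8   69.2] [ 0.335 -0.095  0.058]
rack [ -28.9 -168.3] [ 0.646 -0.008  0.05 ]
rack [-176.4 -159.4] [ 0.571 -0.135  0.05 ]
rack [-171.6 -103.5] [ 0.523 -0.105  0.05 ]
rack [ -25.3 -116.4] [0.602 0.019 0.05 ]
bottle top [ 147.1 -157.4] [0.718 0.153 0.12 ]
(470, 300) [-25.3  -3. ] [0.5012 0.0708 0.0316]
(655, 430) [-158.4   17.2] [ 0.4222 -0.0382  0.0136]
(420, 270) [13.7 -8.6] [0.5241 0.1029 0.0133]
(180, 150) [175.   -7.7] [0.5973 0.2466 0.0404]
(320, 230) [71.6  0.4] [0.5427 0.1584 0.0499]
(290, 210) [89.3 -0.8] [0.5519 0.1737 0.0647]
```

The reader pose fits within about 2 mm and the heights agree. The plate's trailing edge is at x≈-138. I'll push it with the jaws part open across the lane, stopping on contact force.

```bash
cat >> h.py <<'E'
s=np.load('reader.npy') if __import__('os').path.exists('reader.npy') else None
ex=np.array([np.cos(s[2]),np.sin(s[2]),0]);ey=np.array([-ex[1],ex[0],0])
def world(x,y,z): return np.array([s[0],s[1],0])+ex*x/1000+ey*y/1000+np.array([0,0,z/1000])
def toR(w): d=np.array(w)-np.array([s[0],s[1],0]);return np.array([d@ex,d@ey,d[2]])*1000
def tool(yt): 
    x=np.array([0,0,-1.]);return R.from_matrix(np.c_[x,yt,np.cross(x,yt)]).as_rotvec()
def pick(ik,pos,yt):
    o=[(q,r) for r in (tool(yt),tool(-yt)) if (q:=ik(pos,r)) is not None]
    return min(o,key=lambda t:abs(t[0][5]))
E
python3 - <<'E'
from cell import manip,cams,inverse_kinematics as ik
from h import *
p=world(-163,0,160)
q,r=pick(ik,p,ey);print(q)
manip.set_gripper(0.036,20)
manip.move_pose(p,r)
f0=manip.state()['contact_force'];print(f0,manip.state()['clock'])
manip.move_linear(world(-163,0,60),0.15)
manip.move_linear(world(-163,0,21),0.08)
st=manip.state();print(toR(st['tool_pos']),st['contact_force'])
x=-163;f0=st['contact_force']
def step(x,v):
    manip.move_linear(world(x,0,21),v);t=manip.state();f=-(t['contact_force']-f0)@ex
    print(x,toR(t['tool_pos']).round(1),f.round(1),t['clock'].__round__(2));return f
for x in [-130,-100,-70,-40,-12]:
    if step(x,.06)>8: break
else:
    for x in range(-9,16,2):
        if step(x,.03)>8: break
snap(cams,'top','top1');snap(cams,'wrist','w1',manip)
E
```

```text
[-0.17157964 -0.12882534  2.17281941  0.          1.09759858  0.30512223]
[ 0.26463634 -0.37418304 -0.1397762 ] 3.3917
[-162.92572613   -0.1927233    21.15239081] [-0.12890421 -0.07079913 -0.57189579]
-130 [-129.7    0.2   20.9] -0.6 5.54
-100 [-99.7   0.1  21. ] 0.4 6.19
-70 [-69.7   0.1  21. ] 0.8 6.84
-40 [-39.7   0.1  21. ] -0.1 7.49
-12 [-11.6  -0.   21. ] -0.4 8.11
-9 [-9.  -0.1 21.1] -1.1 8.36
-7 [-6.9 -0.1 21. ] 0.0 8.61
-5 [-4.8 -0.1 21. ] -0.6 8.86
-3 [-2.8 -0.  21. ] -0.2 9.11
-1 [-0.8 -0.1 21. ] 0.1 9.36
1 [ 1.2 -0.  21. ] -0.0 9.61
3 [ 3.   0.1 20.9] 0.7 9.86
5 [ 3.1  0.3 20.9] 9.5 10.11
```

The plate hit a firm stop at TCP x≈3.1. With the 9 mm pad half-width that puts the trailing edge at about 12, where 13 was expected. I'll retreat, check from the top, then hover over the tab.

```bash
python3 - <<'E'
from cell import manip,cams,inverse_kinematics as ik
from h import *
manip.move_linear(world(-12,0,21),.08)
manip.move_linear(world(-12,0,160),.2)
p=world(92,0,170)
q,r=pick(ik,p,ex);print(q)
manip.move_pose(p,r)
print(toR(manip.state()['tool_pos']),manip.state()['clock'],manip.state()['contact_force'])
c=snap(cams,'wrist','w2',manip);
d=snap(cams,'scene','scene2')
big=cv2.resize(d['image'][150:360,220:430],None,fx=2,fy=2,interpolation=cv2.INTER_CUBIC)
out=np.zeros((420,560+420-180,3),np.uint8)
w=cv2.resize(c['image'],(400,300));out[:300,:400]=w;out[:400,400:]=big[:400,:400]
cv2.imwrite('pics/pair2.png',out)
E
```

```text
[ 2.66136270e-01  1.38438719e-01  1.88449807e+00 -4.44089210e-16
  1.11865586e+00 -8.27958189e-01]
[ 91.44499971   0.42763886 168.88975809] 12.6917 [ 0.91878728  0.23733226 -0.00843872]
```

View pics/pair2.png

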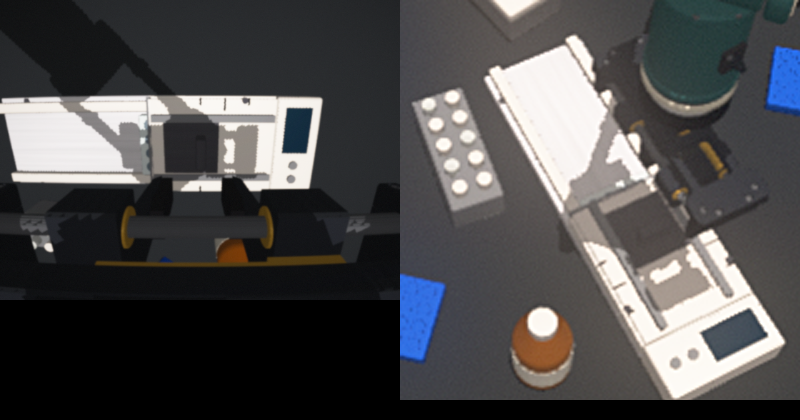

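View pics/w2.png

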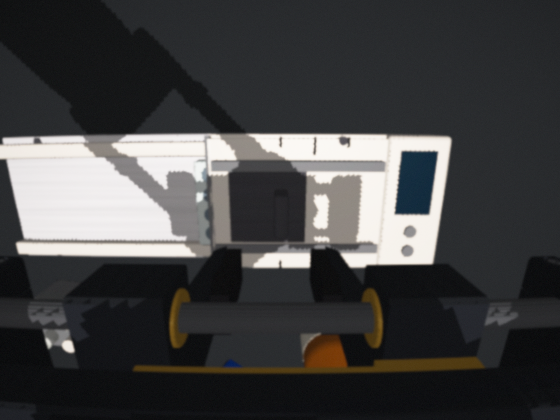

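The wrist view shows the bridge with its ticks at (281,142), (315,146) and (347,140). The tab is at (282,215), and a sliver of plate shows outside the bridge with its edge at (196,200). The scene view shows the bottle and rack standing as before. I'll convert these and then act.

```bash
python3 - <<'E'
from h import *
c=load('w2')
for n,u,v,z in [('tick95',281,142,43),('tick125',315,146,43),('tick155',344,141,43),('trail edge',196,190,31),('trail edge',198,235,31),('bridge edge',208,137,43),('bridge190',387,137,43)]: print(n,toR(at_z(c,u,v,z/1000)).round(1))
for q in [(281,200),(281,215),(281,235),(202,190)]: print('depth',q,toR(by_depth(c,*q)).round(1))
z=c['z_map'][180:248:4,262:300:2]
ii=[(toR(by_depth(c,u,v))) for v in range(180,250) for u in range(255,305) if c['z_map'][v,u]>0]
ii=np.array(ii);m=ii[(ii[:,2]>70)&(ii[:,2]<85)];print(len(m),m.min(0),m.max(0),np.median(m,0))
E
```

```text
tick95 [96.1 57.  43. ]
tick125 [126.1  53.6  43. ]
tick155 [151.5  58.   43. ]
trail edge [14.9 11.6 31. ]
trail edge [ 13.5 -34.4  31. ]
bridge edge [32.  61.5 43. ]
bridge190 [189.5  61.8  43. ]
depth (281, 200) [95.7 13.3 78.4]
depth (281, 215) [95.8  0.3 76.8]
depth (281, 235) [ 95.8 -17.   77.2]
depth (202, 190) [20.4 11.3 29.6]
613 [ 89.97485531 -19.07548019  70.19611246] [101.51125146  16.55988887  79.85690373] [95.69751765  0.15475619 77.38961273]
```

```bash
python3 - <<'E'
from cell import manip,cams
from h import *
def rep(n):
    t=manip.state();print(n,toR(t['tool_pos']).round(1),'F',(t['contact_force']@ex).round(1),(t['contact_force']@ey).round(1),t['contact_force'][2].round(1),'w',t['gripper_width'].__round__(4),t['clock'].__round__(2))
manip.move_linear(world(95.5,0,90),.15);rep('above')
manip.move_linear(world(95.5,0,54),.06);rep('down')
manip.set_gripper(0.0,35);rep('grip')
manip.move_linear(world(110,0,54),.04);rep('15')
manip.move_linear(world(125.5,0,54),.03);manip.dwell(.3);rep('30')
c=snap(cams,'wrist','w3',manip);snap(cams,'top','top3');d=snap(cams,'scene','scene3')
out=np.zeros((420,800,3),np.uint8)
out[:300,:400]=cv2.resize(c['image'][100:310,140:420],(400,300));out[:400,400:]=cv2.resize(d['image'][170:370,230:430],(400,400),interpolation=cv2.INTER_CUBIC)
cv2.imwrite('pics/pair3.png',out)
E
```

```text
above [95.8 -0.4 90.5] F 0.8 0.0 0.6 w 0.0361 13.47
down [95.5 -0.  53.8] F 0.0 -0.0 -0.5 w 0.0363 14.22
grip [95.6 -0.2 54.4] F -1.2 0.8 1.8 w 0.0117 14.71
15 [109.9  -0.2  54.3] F -6.0 0.6 5.7 w 0.0118 15.22
30 [124.3  -0.2  54.3] F -8.2 -0.8 7.8 w 0.0119 16.19
```

View pics/pair3.png

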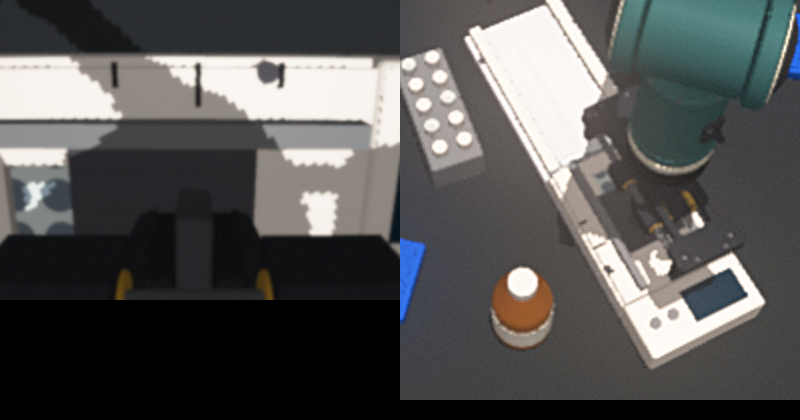

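The tab at (195,215) lines up with the long half tick at (198,85), and plate wells are visible through the opened window. I'll do a numeric check and a plate check, then hand in.

```bash
python3 - <<'E'
from cell import manip,cams,order
from h import *
c=load('w3')
k=280/400
for n,u,v,z in [('tick125',198,85,43),('tabtop',194,195,78),('shutter edge+',255,180,48),('shutter edge-',72,180,48)]: print(n,toR(at_z(c,140+u*k,100+v*210/300,z/1000)).round(1))
manip.dwell(.3);t=manip.state();print(toR(t['tool_pos']).round(1),(t['contact_force']@ex).round(1),t['gripper_width'],t['clock'])
b=toR(at_z(c,140+194*k,100+195*.7,.078))[0]-toR(at_z(c,140+198*k,100+85*.7,.043))[0]
if abs(b)<4: order.close_job();print('closed',b)
E
```

```text
tick125 [125.8  53.7  43. ]
tabtop [124.5  24.9  78. ]
shutter edge+ [147.1  19.4  48. ]
shutter edge- [79.  19.2 48. ]
[124.3  -0.2  54.3] -8.0 0.011596015289509489 16.6417
the job is handed in; nothing more can be done
closed -1.339188071786353
```

I pushed the plate home with the shutter still shut, then pinched the shutter's tab and opened it to about half travel. The job was handed in at about 16.6 s with the gripper still holding it. No verdict was reported.

**Plate:** it met a firm stop with 9.5 N of push. After I backed off, its trailing edge measured x ≈ 13.5–14.9 mm, against 13 mm expected. I did not re-measure it after opening the shutter, but its wells were visible through the open window.

**Shutter:** the tool moved 28.7 mm after gripping, against a 30 mm target. The camera put the tab 1.3 mm short of the half tick, so the opening is about 29 mm, inside the 25–35 mm band. The spring pull read 8.0–8.2 N, and about 8.7 N is expected at that opening. I set the grip to 35 N and the jaws read 11.6 mm on the 12 mm tab.

**Bottle, rack and tip box:** the bottle and rack looked undisturbed in the later scene views. The tip box was only partly visible in one of them. I did not measure any of the three again, and the tool's force readings showed no unexpected contact.

No check failed. The only disagreements were 1–2 mm, which is within the calibration error.

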